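# Put the cable tester on its charging cradle under the sprung hold-down arm

### The arm

A 6-joint arm with a two-finger parallel gripper is mounted at the origin on the work surface. World frame = base frame: x ahead of the robot, y to its left, z up, the work surface at z = 0. Lengths are in mm, angles in rad, forces in N, time in s.
With the tool pointing down it reaches from about 275 to 1000 mm from the base axis. Payload 8.4 kg.
Tool frame: the origin (TCP) lies at the very end of the fingers, on their centre line; the grasp point (between the pads) lies 19 mm behind it; z points along the fingers, y is the direction in which the jaws open and shut (so a half turn about z gives the same grasp; the last joint's range is limited). The gripper opens to 85 mm and grips with 20 to 120 N. Pads are 22 mm wide; open, the fingers measure 114 mm over their backs; the gripper's body (76 mm by 85 mm) begins 54 mm behind the grasp point. The pads swing forward as they close: fully open they stand 13 mm farther back than shut.
Start: joints at [1.099, 0.353, 1.633, -0, 1.155, -0.002], TCP at [282.941, 557.29, 231.281] pointing down, gripper open.
Joint ranges: [-2.63, 2.63], [-0.92, 2.1], [0.06, 2.66], [-1.3, 4.44], [0, 2.69], [-3.02, 3.02]. Speed limits (rad/s): [2.22, 2.22, 2.79, 3.14, 3.14, 3.14].

### API

Orientations are given as [roll, pitch, yaw] about the fixed x, y, z axes, in that order (R = Rz(yaw) Ry(pitch) Rx(roll)).
In Python, from rig import sense, grab_frame, get_calibration, sign_off, boxes_of, trace gives the robot as it stands.
- The arm moves only by the tool servo_tool, never from a script. Its argument "rows" is a list of rows, each a list of 3 entries, a list of its own where there are three numbers: the finger opening in mm, from 0 to 85.4, then the shift along the tool's x, y, z in mm, then the turn, a rotation vector about the tool's x, y, z in degrees. A call has 1 to 8 rows; each row shifts and turns the commanded pose from where the row before left it, along the tool's axes as they then stand; what a row does not reach is not made up. A row lasts 1/8 s, in which the tool goes at most 62.5 mm and 10.7 degrees, less where a joint would pass 70% of its speed; a pose out of reach is approached as far as the arm can. A call is refused whole if a number of a shift passes 62.5 or a number of a turn 10.7, either way. A call with a gripper value outside its range is refused whole. The fingers move at their own pace and stop on an object; "force" is the grip in N (left out, the last holds). Time passes only in rows, so rows that do not move let the fingers close. It gives the time, the measured TCP pose, the force and the opening at its end, in the units of the state.
- sense(): the state, without advancing time (a new reading comes with each control period).
- grab_frame(name): name is "side" or "top"; returns the picture (384x512x3 uint8, blue, green, red); there is no depth.
- get_calibration(name): a dict with "intrinsics" (3x3 intrinsics, pixels), "world_to_cam" (4x4, takes a point from world to camera coordinates). Camera axes: x right, y down, z forward; pixel columns grow to the right and rows downward; lengths in mm; the calibration is good to about 2 mm. A picture is of the moment at which its call begins. get_calibration takes no time and is no camera call.
- sign_off(): hands the job in, once; it reports no verdict.
Trained networks look in the newest picture that a camera, given by its name, has taken for a name from the list of things; names that differ only in an ending like _2 or _b are one class to them, and where a whole thing is asked for, a point or a joint stands for the part that bears it (a point fixed in the world has none). Each returns a list of dicts, best first, with "conf" (0 to 1); they miss things now and then, are a little off and sometimes report something else, mostly with a low value. They report only what shows in the picture. A call takes as long as a camera call. They do not tell look-alikes from the thing itself.
- boxes_of(camera, thing): "centre" ([x, y, z] in mm, in the coordinates of the camera as it stood for that picture, good to about 4 mm: the middle of the surface that is visible of it).
- trace(camera, thing): "mask" (384x512 bool, what is visible of it).
The state is a dict: "clock": time; "qpos": joint angles; "qvel": joint speeds; "joint_efforts": joint torques, N m; "eef_pos": TCP position; "tcp_rot": TCP orientation; "contact_force": force on the tool from outside, world axes, zero at the start; "wrist_torque": the same for the moment, N m; "opening": opening from 0.0 (shut) to 1.0 (fully open).
Only numpy, scipy, OpenCV 4.12 (cv2) and the standard library are available. Lean on these libraries where they do the work, as an engineer would, in place of code of your own. Each camera call takes 0.05 s, during which the arm holds its last target. There are 200 camera calls.

### The job

Put the handheld cable tester on its charging cradle: with its head end dipped, slip the bevelled head beneath the sprung hold-down arm and push the arm back with it, not as far as its back stop, until the foot end can be lowered behind the orange contact block. Lay it flat on the bed and ease it back by hand, gently and slowly so that the arm never flies, until you feel it meet the contacts, then let go so that the arm bears down and keeps it home. Leave everything else on the bench where it is.

Things in the scene. Friction and masses are not known exactly. Their poses are not given: they have to be found in the camera images.
- tester: Loose handheld cable tester, grey with orange boots, screen and keys: 150 mm long (x), 56 wide (y), 34 high, about 0.3 kg, face up on the bench. Origin: centre of its underside; +x to its head (black end with a socket), z up. Stands a firm grip (50 N) across its width at mid-length (the cradle is open there), fingertips at least 8 mm above its underside.
- tester_head (a point): Middle of the tester's lower edge at the head, 75 mm from its origin along +x. The head is bevelled at 45 degrees: its top falls from 34 mm high (18 mm before the end) to 16 mm high at the end.
- tester_foot (a point): Middle of the tester's lower edge at the foot end, 75 mm from its origin along -x.
- cradle: Black charging cradle fixed to the bench, base 240 x 96 x 18 mm. Origin: bench level, on its long axis; +x runs from its foot end to the hold-down arm (base from x=-124 to 116), z up. The tester lies on it with the same axes. Guide cheeks 10 mm above the bed, inner faces y=+-31, at x=-67 to -37 and 30 to 62; open between. Hinge ears at x=88 to 108, 36 high.
- bed (a point): Centre of the cradle's bed, at cradle x=0, y=0, z=22 mm: two slippery white runners from x=-75 to 87, tops 22 mm above the bench. The seated tester's underside lies on them, its origin at cradle x=4 to -8 mm, y=0.
- charger: Foot unit: grey housing fixed to the cradle, same origin and axes (housing x=-121 to -97 mm, top z=28). On it the orange contact block, 56 wide, 12 thick, top z=30 (8 above the bed); the tester's foot end seats against its face. The block is clamped on a slide: the face lies anywhere from x=-71 to -83, is not measured and must be felt or seen. It stands 15 N.
- holddown (a joint): Angle (rad) of the sprung hold-down arm, a steel gooseneck hinged across the cradle at x=95, z=20 mm. 0: at rest, empty; grows as pushed back and up. Back stop 0.44: stay under 0.41. Spring 0.10 N m at 0, rising 1.1 N m per rad. Over the seated tester it stands at 0.04 (block at -83) to 0.25 (block at -71). Pushed to 0.35 it clears any block. Let it close slower than 0.8 rad/s.
- holddown_nose (a point): Centre of the arm's white nylon nose bar (10 mm diameter, 44 wide) that rides on the bevel. At rest at cradle x=64.5, z=45.5 mm. A tester level on the bed meets it with its origin near x=-10; each mm further turns the arm about 0.018 rad. Pushing takes about 3 N at first, 10 to 16 N at 0.35 with friction. Let go short of the block, the tester is shot home by the spring.
- psu: Bystander: loose steel plug-in power supply, 180 x 54 x 40, with a green latch. Origin: centre of its underside.
- transceiver: Bystander: small loose steel plug-in transceiver with a blue end, 57 x 14 x 10. Origin: centre of its underside.
- label_reel: Bystander: loose white label reel lying flat, 64 diameter, 26 high. Origin: centre of its underside.
- screwdriver: Bystander: loose screwdriver with orange handle, 190 long.
Mind the look-alikes: they are no part of the job. What is shaped like the tester but turquoise is not meant.

How it is judged:
By the outcome, as a careful person would: the job done as asked, in the order asked, and still so for the second after the job is handed in, with the robot touching nothing.
It also fails if it takes over 72 s, if anything falls off the work surface, if the arm or the gripper's body presses on something with over 40 N, if the wrist force passes 120 N, or if a joint passes its speed limit or range.

## Working session

There is one attempt and no reset: what is moved stays moved. The work goes in short steps, Python scripts to look and compute and a tool call to move; the robot and the scene stay as the last step left them, time stands still between calls to the robot, and variables do not carry over. Pictures are saved under pics/ and viewed, about 8 in all and at most 12, crops included, and the job is handed in when it is done.

Besides the shell and the picture viewer there is one more tool, called as a command line: name --argument value ..., lists and objects as JSON in quotes. servo_tool: Moves the arm, as the interface text tells. Its arguments: {"type":"object","properties":{"rows":{"type":"array","items":{"type":"array"}},"force":{"type":"number"}},"required":["rows"]}

```bash
ls; mkdir -p pics
cat > h.py <<'E'
import numpy as np, cv2
from scipy.spatial.transform import Rotation as R
from rig import *
def cal(n):
    c=get_calibration(n); return np.array(c["intrinsics"],float),np.array(c["world_to_cam"],float)
def towpt(n,pc):
    K,T=cal(n); return np.linalg.inv(T)[:3]@np.r_[pc,1]
def px(n,p):
    K,T=cal(n); q=K@(T[:3]@np.r_[p,1]); return q[:2]/q[2]
def ray(n,uv,z):
    K,T=cal(n); Ti=np.linalg.inv(T); d=Ti[:3,:3]@np.linalg.inv(K)@np.r_[uv,1]; c=Ti[:3,3]
    return c+d*(z-c[2])/d[2]
E
python3 - <<'E'
from h import *
s=sense(); print({k:np.round(v,3) for k,v in s.items()})
for n in("top","side"):
    im=grab_frame(n); cv2.imwrite(f"pics/{n}0.png",im)
    K,T=cal(n); print(n,np.round(K,1).tolist(),np.round(np.linalg.inv(T)[:3,3]))
    for t in("tester","cradle","charger","holddown","psu","transceiver","label_reel","screwdriver"):
        for b in boxes_of(n,t)[:3]: print(t,round(b["conf"],2),np.round(towpt(n,b["centre"])),np.round(px(n,towpt(n,b["centre"]))))
E
```

```text
pics
{'clock': np.float64(0.0), 'qpos': array([ 1.099,  0.354,  1.634,  0.   ,  1.155, -0.002]), 'qvel': array([0.   , 0.001, 0.001, 0.001, 0.   , 0.001]), 'joint_efforts': array([ 1.0000e-03, -6.0523e+01, -3.4206e+01, -0.0000e+00,  1.0000e-02,
        0.0000e+00]), 'eef_pos': array([282.72 , 556.848, 230.537]), 'tcp_rot': array([-3.14 , -0.   ,  2.672]), 'contact_force': array([-0.526,  0.197, -0.122]), 'wrist_torque': array([-0.042,  0.002,  0.03 ]), 'opening': np.float64(1.002)}
top [[407.8, 0.0, 258.7], [0.0, 407.8, 192.2], [0.0, 0.0, 1.0]] [ 405.   23. 1069.]
tester 0.89 [334. 125.  32.] [210. 294.]
tester 0.82 [525. -23.  36.] [270. 216.]
tester 0.75 [549. 135.  32.] [208. 207.]
charger 0.96 [ 424. -191.   31.] [336. 256.]
holddown 0.6 [ 622. -194.   54.] [336. 177.]
psu 0.39 [ 535. -187.   19.] [332. 213.]
transceiver 0.47 [692. 205.  16.] [183. 155.]
label_reel 0.87 [ 702. -368.   28.] [399. 150.]
label_reel 0.4 [552. 137.  33.] [207. 206.]
screwdriver 0.78 [817. 102.  26.] [222. 109.]
screwdriver 0.72 [445. 345.  41.] [122. 249.]
side [[361.9, 0.0, 249.3], [0.0, 361.9, 193.1], [0.0, 0.0, 1.0]] [ 362. -657.  726.]
tester 0.83 [523. -42.  33.] [240. 216.]
tester 0.58 [541. 120.  37.] [231. 174.]
cradle 0.87 [ 540. -208.   20.] [265. 270.]
charger 0.57 [ 428. -193.   27.] [216. 274.]
holddown 0.62 [ 616. -202.   53.] [297. 252.]
psu 0.75 [ 616. -200.   56.] [297. 251.]
psu 0.71 [444. 329.  37.] [187. 139.]
psu 0.16 [ 426. -192.   25.] [215. 274.]
transceiver 0.52 [544. 126.  31.] [232. 174.]
transceiver 0.49 [694. 207.   6.] [271. 157.]
label_reel 0.75 [ 696. -374.   18.] [361. 318.]
label_reel 0.35 [ 537. -207.   23.] [264. 269.]
screwdriver 0.6 [817.  94.  18.] [321. 169.]
```

Run:
```python
from h import *
a=cv2.imread("pics/top0.png"); 
c=a[100:310,160:420]; cv2.imwrite("pics/t1.png",cv2.resize(a,(800,600),interpolation=cv2.INTER_CUBIC))
cv2.imwrite("pics/t2.png",cv2.resize(a[140:310,180:380],(800,600)[:1]+(600,) if 0 else (700,595),interpolation=cv2.INTER_CUBIC))
```

```text
(no output)
```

View pics/t1.png

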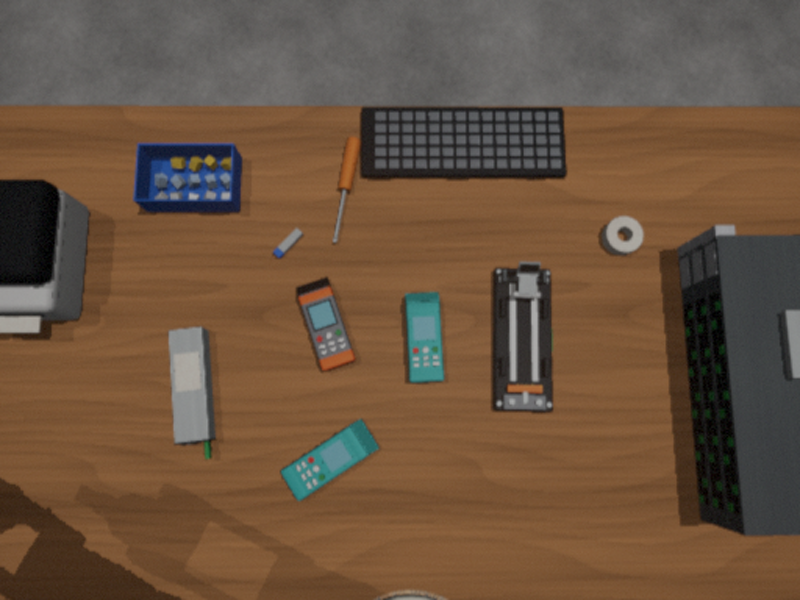

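View pics/t2.png

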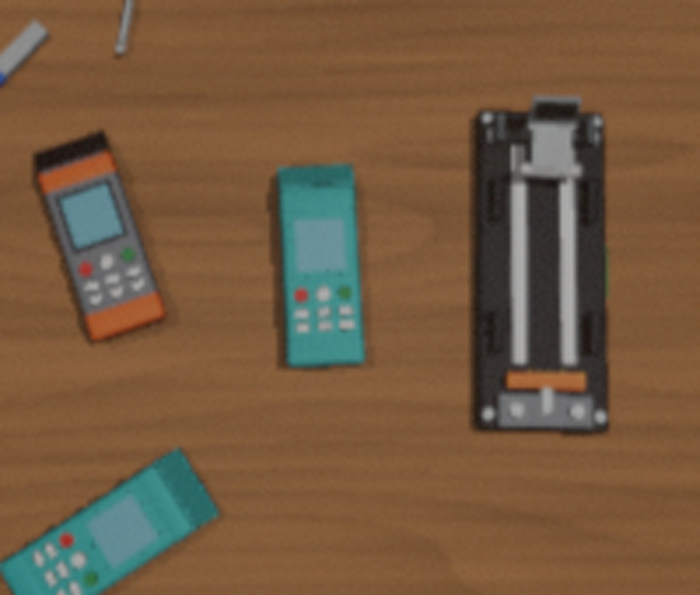

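The candidates in the top view are the grey/orange tester at (208,207), a turquoise look-alike at (271,216) and a turquoise look-alike at (210,294). The crop shows a grey body, orange boots and a black head at the far-left end, so the one at (208,207) is the tester. The cradle is at (336,215), with its arm end up (+x world) and the orange block at about (336,248). Next I'll fit the poses.

```bash
cat >> h.py <<'E'
from scipy.optimize import minimize
H=28
TP=np.array([[x,y,z] for y in(-28,28) for x,z in((-75,0),(-75,34),(57,34),(75,16),(75,0))],float)
CP=np.array([[x,y,z] for y in(-48,48) for x in(-124,116) for z in(0,18)],float)
def proj(n,P):
    K,T=cal(n); q=(K@(T[:3,:3]@P.T+T[:3,3:])).T; return q[:,:2]/q[:,2:]
def pose(P,v,z0=0):
    c,s=np.cos(v[2]),np.sin(v[2]); return P@np.array([[c,s,0],[-s,c,0],[0,0,1]])+[v[0],v[1],z0]
def sil(n,P):
    m=np.zeros((384*4,512*4),np.uint8); h=cv2.convexHull(np.round((proj(n,P)+.5)*4).astype(np.int32)); cv2.fillConvexPoly(m,h,1); return m
def fit(P,masks,v0,z0=0):
    big={n:cv2.resize(m.astype(np.uint8),None,fx=4,fy=4,interpolation=cv2.INTER_LINEAR) for n,m in masks.items()}
    def cost(v):
        c=0
        for n,m in big.items():
            s=sil(n,pose(P,[v[0],v[1],v[2]/50],z0)); c-=(s&m).sum()/(s|m).sum()
        return c
    v0=[v0[0],v0[1],v0[2]*50]
    r=minimize(cost,v0,method="Nelder-Mead",options=dict(initial_simplex=np.array([v0]+[[v0[j]+(6 if i==j else 0) for j in range(3)] for i in range(3)]),maxiter=150))
    return np.r_[r.x[:2],r.x[2]/50],-r.fun/len(masks)
def hull(m):
    c,_=cv2.findContours(m.astype(np.uint8),0,2); c=max(c,key=cv2.contourArea); o=np.zeros(m.shape,np.uint8); cv2.fillConvexPoly(o,cv2.convexHull(c),1); return o
def near(n,thing,p,r=25):
    best=None
    for d in trace(n,thing):
        ys,xs=np.nonzero(d["mask"]); 
        if len(xs) and np.hypot(*(np.array([xs.mean(),ys.mean()])-p))<r and d["mask"].sum()>100: return d["mask"]
E
python3 - <<'E'
from h import *
v={}
for n in("top","side"): v[n]=cv2.imread(f"pics/{n}0.png")
grab_frame("top");grab_frame("side")
mt={n:near(n,"tester",p) for n,p in(("top",(208,207)),("side",(231,174)))}
mc={n:near(n,"cradle",p,40) for n,p in(("top",(335,213)),("side",(264,269)))}
print([(n,None if m is None else m.sum()) for d in(mt,mc) for n,m in d.items()])
for nm,P,ms,v0 in(("tester",TP,mt,(549,133,.25)),("cradle",CP,mc,(540,-195,0))):
    for sel in(("top",),("side",),("top","side")):
        m={n:hull(ms[n]) for n in sel if ms[n] is not None}
        if len(m)<len(sel): continue
        f,s=fit(P,m,v0); print(nm,sel,np.round(f,3),round(s,3))
    for n in v:
        h=cv2.convexHull(np.round(proj(n,pose(P,f))*8).astype(np.int32)); cv2.polylines(v[n],[h],True,(0,255,0),1,cv2.LINE_AA,3)
cv2.imwrite("pics/f1.png",np.hstack([cv2.resize(v["top"][130:280,180:370],None,fx=2.1,fy=3.2*2.1/3.2,interpolation=2),cv2.resize(v["side"][150:300,200:390],None,fx=2.1,fy=2.1,interpolation=2)]))
E
```

```text
[('top', np.int64(1245)), ('side', np.int64(912)), ('top', np.int64(3045)), ('side', np.int64(3360))]
tester ('top',) [5.51835e+02 1.36888e+02 3.26000e-01] 0.96
tester ('side',) [5.51974e+02 1.37525e+02 3.29000e-01] 0.922
tester ('top', 'side') [5.52341e+02 1.37132e+02 3.18000e-01] 0.939
cradle ('top',) [ 5.32207e+02 -1.92459e+02 -2.50000e-02] 0.954
cradle ('side',) [ 5.40810e+02 -1.90229e+02 -2.80000e-02] 0.898
cradle ('top', 'side') [ 5.36274e+02 -1.91638e+02 -2.50000e-02] 0.915
```

View pics/f1.png

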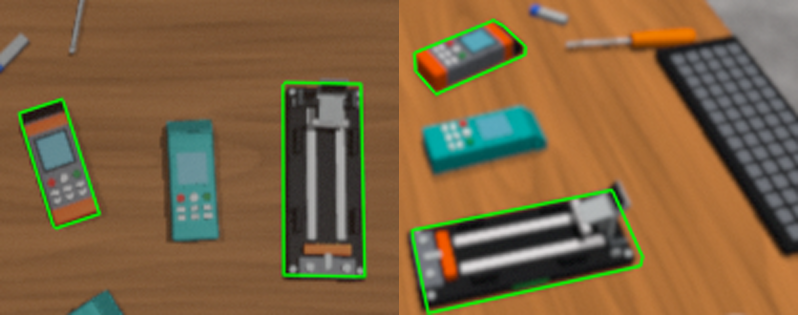

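servo_tool --rows '[[85, [0, 0, 20], [0, 0, -9.1]], [85, [0, 0, 20], [0, 0, -9.1]], [85, [0, 0, 20], [0, 0, -9.1]], [85, [0, 0, 20], [0, 0, -9.1]], [85, [0, 0, 10], [0, 0, -9.1]]]' --force 50

```text
clock: 1.82
eef_pos: [282.7, 556.8, 140.1]
tcp_rot: [-3.141, -0.001, -2.812]
contact_force: [0.3, -0.9, 0.1]
opening: 0.995
```

servo_tool --rows '[[85, [-12, -48, 0], [0, 0, 0]], [85, [-12, -48, 0], [0, 0, 0]], [85, [-12, -48, 0], [0, 0, 0]], [85, [-12, -48, 0], [0, 0, 0]], [85, [-12, -48, 0], [0, 0, 0]], [85, [-12, -48, 0], [0, 0, 0]], [85, [-12, -48, 0], [0, 0, 0]], [85, [-12, -48, 0], [0, 0, 0]]]'

```text
clock: 2.82
eef_pos: [497.2, 222.5, 141.5]
tcp_rot: [3.142, 0.001, -2.817]
contact_force: [0.4, 0.3, -0.5]
opening: 0.988
```

```bash
cat >> h.py <<'E'
def delta(p,rpy):
    s=sense(); A=R.from_euler("xyz",s["tcp_rot"]); B=R.from_euler("xyz",rpy)
    print("pos",np.round(s["eef_pos"],1),"rot",np.round(s["tcp_rot"],3),"t",round(float(s["clock"]),2),"F",np.round(s["contact_force"],1),"op",round(float(s["opening"])*85.4,1))
    print("shift",np.round(A.inv().apply(np.array(p)-s["eef_pos"]),1),"turn",np.round((A.inv()*B).as_rotvec(True),2))
E
python3 - <<'E'
from h import *
delta([552.2,137.1,9.5],[np.pi,0,.32+np.pi])
im=cv2.imread("pics/top0.png").astype(int); b,g,r=im[...,0],im[...,1],im[...,2]
# runners & orange block in cradle region
sub=np.zeros(b.shape,bool); sub[150:262,312:362]=True
w=((b>105)&sub).astype(np.uint8); o=((r>150)&(r-b>90)&sub).astype(np.uint8)
for nm,m,z in(("white",w,22),("orange",o,30)):
    k,l,st,c=cv2.connectedComponentsWithStats(m)
    for i in range(1,k):
        if st[i,4]<12: continue
        ys,xs=np.nonzero(l==i); vx=cv2.fitLine(np.c_[xs,ys].astype(np.float32),2,0,.01,.01).ravel()
        x,y,ww,h,a=st[i]
        print(nm,a,np.round(c[i],1),"rows",y,y+h,"ctr",np.round(ray("top",c[i],z),1),"lo",np.round(ray("top",(c[i][0],y+h-.5),z),1),"hi",np.round(ray("top",(c[i][0],y-.5),z),1),"dir",np.round(vx[:2],3))
E
```

```text
pos [497.2 222.5 141.5] rot [ 3.142e+00  1.000e-03 -2.817e+00] t 2.83 F [ 0.4  0.3 -0.5] op 84.4
shift [-24.8 -98.5 132. ] turn [0.   0.03 0.25]
white 442 [339.2 201.7] rows 175 244 ctr [ 564.1 -205.9   22. ] lo [ 456.  -201.6   22. ] hi [ 636.7 -208.7   22. ] dir [0.113 0.994]
white 245 [327.9 218.4] rows 192 244 ctr [ 520.7 -174.7   22. ] lo [ 456.2 -172.5   22. ] hi [ 591.3 -177.2   22. ] dir [0.009 1.   ]
white 201 [335.2 256.5] rows 251 261 ctr [ 423.3 -189.9   22. ] lo [ 413.2 -189.5   22. ] hi [ 438.4 -190.4   22. ] dir [1.    0.032]
orange 74 [336.4 248.3] rows 247 251 ctr [ 443.7 -192.3   30. ] lo [ 438.1 -192.    30. ] hi [ 448.1 -192.4   30. ] dir [1.    0.031]
```

servo_tool --rows '[[85, [-12.4, -49.3, 0], [0, 0, 0.25]], [85, [-12.4, -49.3, 0], [0, 0, 0]], [85, [0, 0, 40], [0, 0, 0]], [85, [0, 0, 40], [0, 0, 0]], [85, [0, 0, 0], [0, 0, 0]]]'

```text
clock: 3.45
eef_pos: [548.9, 137.5, 58.9]
tcp_rot: [3.141, -0.006, -2.822]
contact_force: [-0.4, -0.1, -0.1]
opening: 0.99
```

Run:
```python
from h import *
delta([552.2,137.1,6],[np.pi,0,.32+np.pi])
```

```text
pos [548.9 137.5  58.9] rot [ 3.141 -0.006 -2.822] t 3.45 F [-0.4 -0.1 -0.1] op 84.5
shift [-3.3 -1.4 52.9] turn [ 0.02 -0.32 -0.02]
```

servo_tool --rows '[[85, [-3, -1.4, 20], [0, 0, 0]], [85, [0, 0, 20], [0, 0, 0]], [85, [0, 0, 12], [0, 0, 0]], [85, [0, 0, 0], [0, 0, 0]], [85, [0, 0, 0], [0, 0, 0]]]'

```text
clock: 4.08
eef_pos: [554.9, 138.0, 9.9]
tcp_rot: [-3.142, 0.001, -2.821]
contact_force: [-0.5, -0.4, 0.5]
opening: 0.99
```

Run:
```python
from h import *
delta([552.2,137.1,6],[np.pi,0,.32+np.pi])
```

```text
pos [554.9 138.    9.9] rot [-3.142e+00  1.000e-03 -2.821e+00] t 4.08 F [-0.5 -0.4  0.5] op 84.6
shift [ 2.9 -0.   3.9] turn [-0.    0.06  0.01]
```

servo_tool --rows '[[85, [2.8, 0, 3.5], [0, 0, 0]], [85, [0, 0, 0], [0, 0, 0]], [50, [0, 0, 0], [0, 0, 0]], [50, [0, 0, 0], [0, 0, 0]], [50, [0, 0, 0], [0, 0, 0]], [50, [0, 0, 0], [0, 0, 0]], [50, [0, 0, 0], [0, 0, 0]], [50, [0, 0, 0], [0, 0, 0]]]' --force 50

```text
clock: 5.08
eef_pos: [551.9, 137.0, 6.1]
tcp_rot: [-3.142, 0.0, -2.822]
contact_force: [-0.5, 0.3, 5.6]
opening: 0.643
```

servo_tool --rows '[[50, [0, 0, -5], [0, 0, 0]], [50, [0, 0, -15], [0, 0, 0]], [50, [0, 0, -25], [0, 0, 0]], [50, [0, 0, -30], [0, 0, 5]], [50, [0, 0, -25], [0, 0, 5]], [50, [0, 0, -15], [0, 0, 5]], [50, [0, 0, -5], [0, 0, 4.9]], [50, [0, 0, 0], [0, 0, 0]]]'

```text
clock: 6.08
eef_pos: [551.9, 137.0, 126.9]
tcp_rot: [3.141, 0.001, 3.115]
contact_force: [-1.3, -0.7, -3.6]
opening: 0.647
```

Run:
```python
from h import *
delta([522,-192.5,110],[np.pi,0,-.028+np.pi])
```

```text
pos [551.9 137.  126.9] rot [3.141e+00 1.000e-03 3.115e+00] t 6.08 F [-1.3 -0.7 -3.6] op 55.3
shift [  21.1 -330.2   16.7] turn [0.02 0.07 0.06]
```

servo_tool --rows '[[50, [0, -20, 0], [0, 0, 0]], [50, [3, -45, 0], [0, 0, 0]], [50, [4, -50, 0], [0, 0, 0]], [50, [4, -50, 0], [0, 0, 0]], [50, [4, -50, 0], [0, 0, 0]], [50, [3, -50, 0], [0, 0, 0]], [50, [3, -45, 0], [0, 0, 0]], [50, [0, -20, 0], [0, 0, 0]]]'

```text
clock: 7.08
eef_pos: [520.4, -195.2, 125.5]
tcp_rot: [-3.141, -0.001, 3.113]
contact_force: [0.2, 0.8, -2.8]
opening: 0.645
```

Run:
```python
from h import *
delta([522,-192.5,110],[np.pi,0,-.028+np.pi])
grab_frame("top");a=grab_frame("top");b=grab_frame("side")
c=px("top",(522,-192,110)).astype(int);d=px("side",(522,-192,60)).astype(int);print(c,d)
cv2.imwrite("pics/g1.png",np.hstack([cv2.resize(a[c[1]-65:c[1]+65,c[0]-45:c[0]+45],None,fx=4,fy=4,interpolation=2),cv2.resize(b[d[1]-65:d[1]+65,d[0]-55:d[0]+55],None,fx=4,fy=4,interpolation=2)]))
```

```text
pos [ 520.4 -195.2  125.5] rot [-3.141e+00 -1.000e-03  3.113e+00] t 7.08 F [ 0.2  0.8 -2.8] op 55.0
shift [-1.5  2.7 15.5] turn [-0.01 -0.05 -0.03]
[341 213] [256 255]
```

View pics/g1.png

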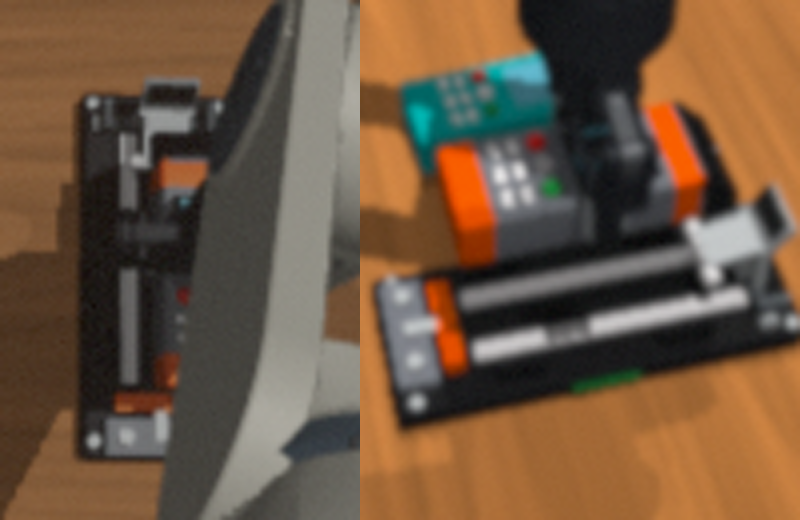

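Both orange boots show in the side view (foot at ~(235,243), head at ~(284,233)). The tester is held level above the cradle, and the arm covers it in the top view. I'll measure tester against cradle in the side camera alone.

Run:
```python
from h import *
b=grab_frame("side"); s=sense(); p=s["eef_pos"]; z0=p[2]-6.1
m=near("side","tester",(258,235),30); print(None if m is None else m.sum(), p)
# mask may include a look-alike; show extents
if m is not None:
    f,q=fit(TP,{"side":hull(m)},(p[0],p[1],-.028),z0); print("tester fit",np.round(f,3),round(q,3))
# cradle from runner ends (z=22), side camera, original picture
im=cv2.imread("pics/side0.png").astype(int); w=((im.min(2)>120)).astype(np.uint8)
sub=np.zeros_like(w); sub[245:300,220:300]=1; k,l,st,c=cv2.connectedComponentsWithStats(w&sub)
for i in range(1,k):
    if st[i,4]<40: continue
    ys,xs=np.nonzero(l==i); vx=cv2.fitLine(np.c_[xs,ys].astype(np.float32),2,0,.01,.01).ravel()
    t=(np.c_[xs,ys]-vx[2:])@vx[:2]; a,e=vx[2:]+vx[:2]*(t.min()-.4),vx[2:]+vx[:2]*(t.max()+.4)
    print(st[i],np.round(ray("side",a,22),1),np.round(ray("side",e,22),1))
o=((im[...,2]>150)&(im[...,2]-im[...,0]>110)).astype(np.uint8); o[:250]=0;o[300:]=0;o[:,:205]=0;o[:,240:]=0
ys,xs=np.nonzero(o); print("orange",len(xs),xs.min(),xs.max(),ys.min(),ys.max(),np.round(ray("side",(xs.mean(),ys.mean()),28),1))
v=b.copy()
for P,vv,z,col in((TP,(p[0],p[1],-.028),z0,(0,255,0)),(CP,(532,-192.3,-.028),0,(255,255,0))):
    W=proj("side",pose(P,vv,z)); n=len(P)//2
    for i in range(len(P)):
        for j in range(i):
            d=np.abs(P[i]-P[j]); 
            if (d>0).sum()==1 or (n==5 and d[1]==0 and abs(d[0]-18)<1 and abs(d[2]-18)<1): cv2.line(v,*[tuple(int(x) for x in np.round(W[k]*16)) for k in(i,j)],col,1,cv2.LINE_AA,4)
cv2.imwrite("pics/g2.png",cv2.resize(v[185:315,190:350],None,fx=4.6,fy=4.6,interpolation=2))
```

```text
1537 [ 521.21298    -192.13837385  125.49128027]
tester fit [ 5.16829e+02 -1.90423e+02  4.80000e-02] 0.47
[282 245  18  16 192] [ 595.7 -174.    22. ] [ 641.  -171.1   22. ]
[226 252  56  15 278] [ 454.6 -170.8   22. ] [ 591.4 -174.7   22. ]
[229 262  69  18 346] [ 453.  -206.7   22. ] [ 617.3 -211.9   22. ]
orange 441 205 239 250 299 [ 437.4 -186.6   28. ]
```

View pics/g2.png

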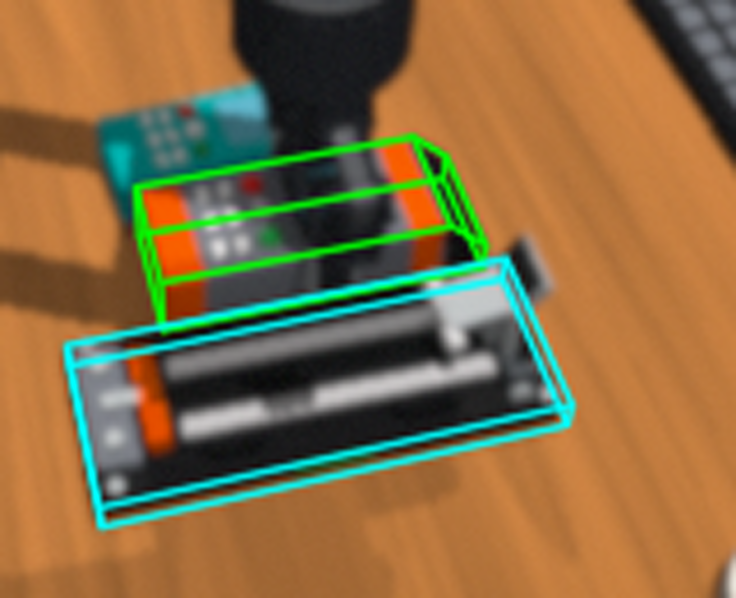

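```bash
cat >> h.py <<'E'
C0=np.array([530.5,-191.8]); YAW=-.030; G=6.1
def theta(hx,hz,a):
    "arm angle when nose touches the tester with head lower edge at (hx,hz), tilt a (rad, head down)"
    r=lambda x,z:(hx+x*np.cos(a)+z*np.sin(a), hz-x*np.sin(a)+z*np.cos(a))
    from math import atan2
    A,B=np.array(r(-18,34)),np.array(r(0,16))
    best=0
    for t in np.arange(0,.45,.002):
        ph=atan2(25.5,-30.5)-t; n=np.array([95+39.76*np.cos(ph),20+39.76*np.sin(ph)])
        s=np.clip((n-A)@(B-A)/((B-A)@(B-A)),0,1); d=n-(A+s*(B-A)); nn=np.array([-(B-A)[1],(B-A)[0]])
        if np.hypot(*d)>=5 and d@nn>0: return t
    return 9
def tcp(hx,hz,a):
    "world TCP + rpy for that pose"
    ox,oz=hx-75*np.cos(a),hz+75*np.sin(a); X,Z=ox+G*np.sin(a),oz+G*np.cos(a)
    rot=(R.from_euler("z",YAW)*R.from_euler("y",a)*R.from_euler("xyz",[np.pi,0,np.pi])).as_euler("xyz")
    return [C0[0]+X*np.cos(YAW),C0[1]+X*np.sin(YAW),Z],rot
E
python3 - <<'E'
from h import *
for a in(8,5,0):
    a_=np.radians(a); print(a,[(hx,round(theta(hx,22.3,a_),3),round(hx-150*np.cos(a_),1)) for hx in range(60,90,3)])
for hx,hz in((46,60),(46,24)): print(np.round(tcp(hx,hz,np.radians(8))[0],1))
delta(*tcp(46,60,np.radians(8)))
E
```

```text
8 [(60, np.float64(0.0), np.float64(-88.5)), (63, np.float64(0.03), np.float64(-85.5)), (66, np.float64(0.092), np.float64(-82.5)), (69, np.float64(0.152), np.float64(-79.5)), (72, np.float64(0.212), np.float64(-76.5)), (75, np.float64(0.274), np.float64(-73.5)), (78, np.float64(0.334), np.float64(-70.5)), (81, np.float64(0.394), np.float64(-67.5)), (84, 9, np.float64(-64.5)), (87, 9, np.float64(-61.5))]
5 [(60, np.float64(0.0), np.float64(-89.4)), (63, np.float64(0.008), np.float64(-86.4)), (66, np.float64(0.066), np.float64(-83.4)), (69, np.float64(0.124), np.float64(-80.4)), (72, np.float64(0.182), np.float64(-77.4)), (75, np.float64(0.24), np.float64(-74.4)), (78, np.float64(0.298), np.float64(-71.4)), (81, np.float64(0.356), np.float64(-68.4)), (84, np.float64(0.416), np.float64(-65.4)), (87, 9, np.float64(-62.4))]
0 [(60, np.float64(0.0), np.float64(-90.0)), (63, np.float64(0.0), np.float64(-87.0)), (66, np.float64(0.026), np.float64(-84.0)), (69, np.float64(0.078), np.float64(-81.0)), (72, np.float64(0.132), np.float64(-78.0)), (75, np.float64(0.186), np.float64(-75.0)), (78, np.float64(0.24), np.float64(-72.0)), (81, np.float64(0.294), np.float64(-69.0)), (84, np.float64(0.348), np.float64(-66.0)), (87, np.float64(0.404), np.float64(-63.0))]
[ 503.1 -191.    76.5]
[ 503.1 -191.    40.5]
pos [ 521.3 -191.6  125.5] rot [ 3.141e+00 -1.000e-03  3.115e+00] t 7.33 F [-0.  -0.5 -2.9] op 55.0
shift [18.2  0.1 49.1] turn [0.02 7.96 0.18]
```

servo_tool --rows '[[50, [4, 0, 8], [0, 0, 0]], [50, [7.2, 0, 17], [0, 0, 0]], [50, [5, 0, 17], [0, 0, 0]], [50, [2, 0, 7], [0, 2, 0.1]], [50, [0, 0, 0], [0, 3, 0.1]], [50, [0, 0, 0], [0, 3, 0]], [50, [0, 0, 0], [0, 0, 0]], [50, [0, 0, 0], [0, 0, 0]]]'

```text
clock: 8.32
eef_pos: [503.5, -191.5, 76.7]
tcp_rot: [-3.142, -0.139, 3.111]
contact_force: [-0.1, -0.2, -3.4]
opening: 0.647
```

Run:
```python
from h import *
delta(*tcp(46,26,np.radians(8)))
```

```text
pos [ 503.5 -191.5   76.7] rot [-3.142 -0.139  3.111] t 8.32 F [-0.1 -0.2 -3.4] op 55.2
shift [-4.3  0.5 34. ] turn [-0.    0.02 -0.02]
```

servo_tool --rows '[[50, [-0.8, 0.5, 6], [0, 0, 0]], [50, [-1.4, 0, 10], [0, 0, 0]], [50, [-1.1, 0, 8], [0, 0, 0]], [50, [-0.6, 0, 4], [0, 0, 0]], [50, [-0.3, 0, 2], [0, 0, 0]], [50, [0, 0, 0], [0, 0, 0]], [50, [0, 0, 0], [0, 0, 0]]]'

```text
clock: 9.2
eef_pos: [503.7, -191.4, 46.7]
tcp_rot: [-3.141, -0.139, 3.111]
contact_force: [0.5, -0.2, -3.0]
opening: 0.647
```

Run:
```python
from h import *
delta(*tcp(46,22,np.radians(8)))
b=grab_frame("side"); p,_=tcp(46,26,np.radians(8))
v=b[195:300,195:325]; cv2.imwrite("pics/g3.png",cv2.resize(v,None,fx=5.5,fy=5.5,interpolation=2))
```

```text
pos [ 503.7 -191.4   46.7] rot [-3.141 -0.139  3.111] t 9.2 F [ 0.5 -0.2 -3. ] op 55.2
shift [-0.6  0.4  8.2] turn [-0.01  0.02 -0.05]
```

View pics/g3.png

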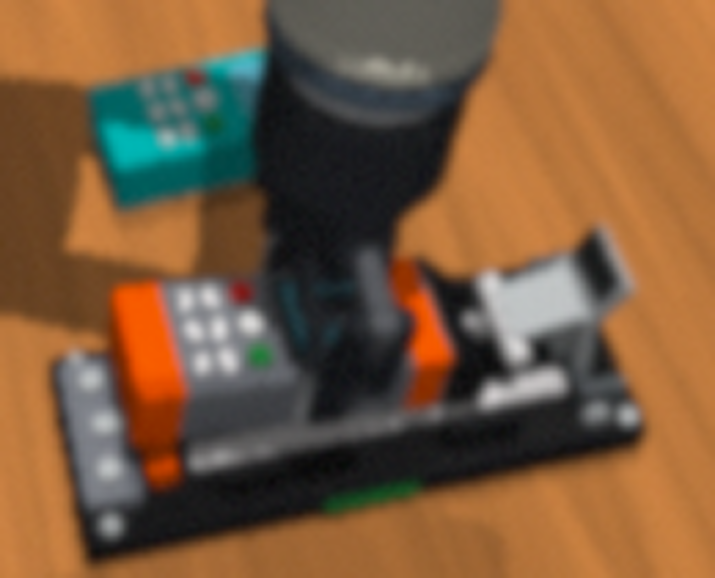

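The side view shows the tester tilted head-down over the bed. Its head (crop (440,340)) is in front of the nose bar (500,315), and its foot is above the orange block. I'll lower it slowly until I feel the runners.

servo_tool --rows '[[50, [-0.3, 0.3, 2], [0, 0, 0]], [50, [-0.3, 0, 2], [0, 0, 0]], [50, [-0.15, 0, 1], [0, 0, 0]], [50, [-0.15, 0, 1], [0, 0, 0]], [50, [0, 0, 0], [0, 0, 0]], [50, [0, 0, 0], [0, 0, 0]]]'

```text
clock: 10.0
eef_pos: [503.6, -191.1, 40.5]
tcp_rot: [-3.141, -0.14, 3.111]
contact_force: [-0.1, -0.4, -3.4]
opening: 0.648
```

servo_tool --rows '[[50, [-0.15, 0, 1], [0, 0, 0]], [50, [0, 0, 0], [0, 0, 0]], [50, [0, 0, 0], [0, 0, 0]]]'

```text
clock: 10.38
eef_pos: [503.5, -191.1, 39.4]
tcp_rot: [-3.141, -0.14, 3.111]
contact_force: [1.0, -0.4, -3.6]
opening: 0.644
```

servo_tool --rows '[[50, [-0.1, 0, 0.7], [0, 0, 0]], [50, [0, 0, 0], [0, 0, 0]], [50, [0, 0, 0], [0, 0, 0]]]'

```text
clock: 10.75
eef_pos: [503.6, -191.0, 38.7]
tcp_rot: [-3.141, -0.14, 3.111]
contact_force: [0.1, -0.3, -3.7]
opening: 0.646
```

servo_tool --rows '[[50, [-0.1, 0, 0.7], [0, 0, 0]], [50, [0, 0, 0], [0, 0, 0]], [50, [0, 0, 0], [0, 0, 0]]]'

```text
clock: 11.12
eef_pos: [503.6, -191.1, 38.1]
tcp_rot: [-3.141, -0.139, 3.111]
contact_force: [0.1, 0.5, -0.3]
opening: 0.645
```

servo_tool --rows '[[50, [-0.1, 0, 0.7], [0, 0, 0]], [50, [0, 0, 0], [0, 0, 0]], [50, [0, 0, 0], [0, 0, 0]]]'

```text
clock: 11.5
eef_pos: [503.7, -191.1, 37.5]
tcp_rot: [-3.141, -0.139, 3.111]
contact_force: [-1.1, 0.7, 3.7]
opening: 0.645
```

servo_tool --rows '[[50, [-2, 0, -0.6], [0, 0, 0]], [50, [-2.5, 0, -0.35], [0, 0, 0]], [50, [-2.5, 0, -0.35], [0, 0, 0]], [50, [-2.5, 0, -0.35], [0, 0, 0]], [50, [-1.5, 0, -0.2], [0, 0, 0]], [50, [0, 0, 0], [0, 0, 0]], [50, [0, 0, 0], [0, 0, 0]]]'

```text
clock: 12.38
eef_pos: [515.1, -191.4, 37.6]
tcp_rot: [-3.141, -0.139, 3.111]
contact_force: [0.9, 0.7, 1.0]
opening: 0.643
```

servo_tool --rows '[[50, [-1.5, 0, -0.2], [0, 0, 0]], [50, [-1.5, 0, -0.2], [0, 0, 0]], [50, [0, 0, 0], [0, 0, 0]], [50, [0, 0, 0], [0, 0, 0]]]'

```text
clock: 12.88
eef_pos: [517.7, -191.5, 37.5]
tcp_rot: [-3.141, -0.14, 3.111]
contact_force: [-1.0, 0.8, 4.9]
opening: 0.643
```

servo_tool --rows '[[50, [-1.5, 0, -0.2], [0, 0, 0]], [50, [-1.5, 0, -0.2], [0, 0, 0]], [50, [0, 0, 0], [0, 0, 0]], [50, [0, 0, 0], [0, 0, 0]]]'

```text
clock: 13.38
eef_pos: [519.7, -191.4, 37.4]
tcp_rot: [3.141, -0.142, 3.111]
contact_force: [-4.8, 0.4, 5.8]
opening: 0.643
```

servo_tool --rows '[[50, [-1.5, 0, -0.2], [0, 0, 0]], [50, [-1.5, 0, -0.2], [0, 0, 0]], [50, [-1.5, 0, -0.2], [0, 0, 0]], [50, [-1.5, 0, -0.2], [0, 0, 0]], [50, [0, 0, 0], [0, 0, 0]], [50, [0, 0, 0], [0, 0, 0]]]'

```text
clock: 14.12
eef_pos: [524.7, -191.4, 37.2]
tcp_rot: [3.141, -0.144, 3.111]
contact_force: [-7.3, -0.1, 6.2]
opening: 0.642
```

servo_tool --rows '[[50, [-1.5, 0, -0.2], [0, 0, 0]], [50, [-1.5, 0, -0.2], [0, 0, 0]], [50, [-1.5, 0, -0.2], [0, 0, 0]], [50, [0, 0, 0], [0, 0, 0]], [50, [0, 0, 0], [0, 0, 0]]]'

```text
clock: 14.75
eef_pos: [528.3, -191.3, 36.9]
tcp_rot: [3.141, -0.146, 3.111]
contact_force: [-9.4, 0.2, 5.7]
opening: 0.647
```

servo_tool --rows '[[50, [-1.5, 0, -0.2], [0, 0, 0]], [50, [-1.5, 0, -0.2], [0, 0, 0]], [50, [-1.5, 0, -0.2], [0, 0, 0]], [50, [0, 0, 0], [0, 0, 0]], [50, [0, 0, 0], [0, 0, 0]]]'

```text
clock: 15.38
eef_pos: [532.1, -191.3, 36.6]
tcp_rot: [3.14, -0.147, 3.111]
contact_force: [-11.8, 0.5, 7.1]
opening: 0.644
```

```bash
cat >> h.py <<'E'
def overlay(fn,hx,hz,a,th):
    v=grab_frame("side"); 
    Ry=np.array([[np.cos(a),0,np.sin(a)],[0,1,0],[-np.sin(a),0,np.cos(a)]])
    P=(TP-[75,0,0])@Ry.T+[hx,0,hz]; Wt=proj("side",pose(P,(*C0,YAW)))
    ph=np.arctan2(25.5,-30.5)-th
    N=np.array([[95+39.76*np.cos(ph),y,20+39.76*np.sin(ph)] for y in(-22,22)]); Wn=proj("side",pose(N,(*C0,YAW)))
    f=5.5; o=np.array([195,195]); im=cv2.resize(v[195:300,195:325],None,fx=f,fy=f,interpolation=2)
    q=lambda p:tuple(int(t) for t in (p-o+.5)*f)
    for k in(0,5):
        for i in range(5): cv2.line(im,q(Wt[k+i]),q(Wt[k+(i+1)%5]),(0,255,0),1)
    cv2.line(im,q(Wn[0]),q(Wn[1]),(255,0,255),1); cv2.imwrite(fn,im)
E
python3 - <<'E'
from h import *
s=sense(); p=s["eef_pos"]; a=-s["tcp_rot"][1]; hx=(p[0]-C0[0])-G*np.sin(a)+75*np.cos(a); hz=p[2]-G*np.cos(a)-75*np.sin(a)
th=theta(hx,22,a); print(np.round(p,1),s["contact_force"],"hx",hx,"hz",hz,"th",th)
overlay("pics/g4.png",hx,hz,a,th)
E
```

```text
[ 532.1 -191.3   36.6] [-11.84888022   0.49173314   7.0723651 ] hx 74.84610549812072 hz 19.59308113662243 th 0.27
```

View pics/g4.png

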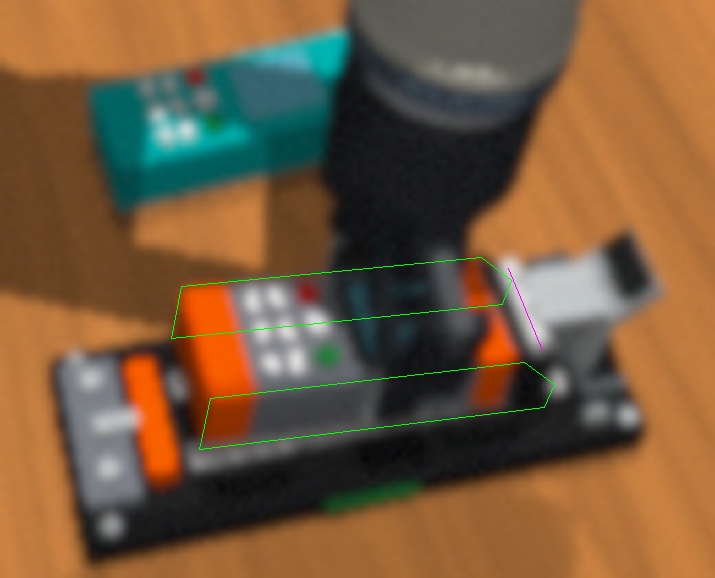

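Run:
```python
from h import *
im=grab_frame("side").astype(int); o=((im[...,2]>150)&(im[...,2]-im[...,0]>110))
Rm=np.array([[np.cos(YAW),-np.sin(YAW)],[np.sin(YAW),np.cos(YAW)]])
for r in range(262,282,3):
    xs=np.nonzero(o[r,210:232])[0]
    if len(xs):
        run=xs[:np.argmax(np.diff(np.r_[xs,999])>1)+1]; w=ray("side",(210+run[-1]+.5,r),30)[:2]; print(r,210+run[0],210+run[-1],np.round(Rm.T@(w-C0),1))
```

```text
262 217 223 [-80.5  21.3]
265 218 224 [-79.9  12.6]
268 219 224 [-81.5   4.5]
271 220 225 [-80.9  -3.9]
274 220 226 [-80.3 -12.3]
277 221 226 [-81.9 -20. ]
280 221 226 [-83.5 -27.6]
```

servo_tool --rows '[[50, [-1, 0, -0.25], [0, 0, 0]], [50, [-0.6, 0, -0.2], [0, 0, 0]], [50, [0, 0, 0], [0, 0, 0]], [50, [0, 0, 0], [0, 0, 0]]]'

```text
clock: 15.98
eef_pos: [533.2, -191.3, 36.7]
tcp_rot: [3.14, -0.148, 3.111]
contact_force: [-13.3, 1.3, 5.3]
opening: 0.645
```

servo_tool --rows '[[50, [0, 0, 1.2], [0, -1, 0]], [50, [0, 0, 1.2], [0, -1, 0]], [50, [0, 0, 1.2], [0, -1, 0]], [50, [0, 0, 1.2], [0, -1, 0]], [50, [0, 0, 0], [0, 0, 0]], [50, [0, 0, 0], [0, 0, 0]]]'

```text
clock: 16.73
eef_pos: [533.3, -191.3, 31.7]
tcp_rot: [3.14, -0.077, 3.111]
contact_force: [-10.7, -0.2, 2.2]
opening: 0.648
```

servo_tool --rows '[[50, [0.1, 0, 1], [0, -1, 0]], [50, [0.1, 0, 1], [0, -1, 0]], [50, [0, 0, 0], [0, 0, 0]], [50, [0, 0, 0], [0, 0, 0]]]'

```text
clock: 17.23
eef_pos: [533.3, -191.3, 29.5]
tcp_rot: [3.14, -0.041, 3.111]
contact_force: [-8.2, -0.1, -1.5]
opening: 0.644
```

servo_tool --rows '[[50, [0.1, 0, 0.8], [0, -1, 0]], [50, [0.1, 0, 0.6], [0, -1, 0]], [50, [0, 0, 0], [0, 0, 0]], [50, [0, 0, 0], [0, 0, 0]]]'

```text
clock: 17.73
eef_pos: [533.4, -191.3, 28.1]
tcp_rot: [3.14, -0.006, 3.111]
contact_force: [-6.9, -0.0, -2.4]
opening: 0.645
```

servo_tool --rows '[[50, [0, 0, 0.6], [0, -0.3, 0]], [50, [0, 0, 0], [0, 0, 0]], [50, [0, 0, 0], [0, 0, 0]]]'

```text
clock: 18.1
eef_pos: [533.6, -191.3, 28.1]
tcp_rot: [3.14, -0.001, 3.111]
contact_force: [-8.7, 1.8, 4.8]
opening: 0.646
```

Run:
```python
from h import *
s=sense(); p=s["eef_pos"]; print(p,s["contact_force"],s["wrist_torque"]); hx=p[0]-C0[0]+75; print(hx,theta(hx,22,0))
overlay("pics/g5.png",hx,22,0,theta(hx,22,0))
```

```text
[ 533.61169456 -191.3082942    28.07944355] [-8.673581    1.84054221  4.76578693] [-0.02794701  1.79187502 -0.13408238]
78.11169456437301 0.23600000000000002
```

View pics/g5.png

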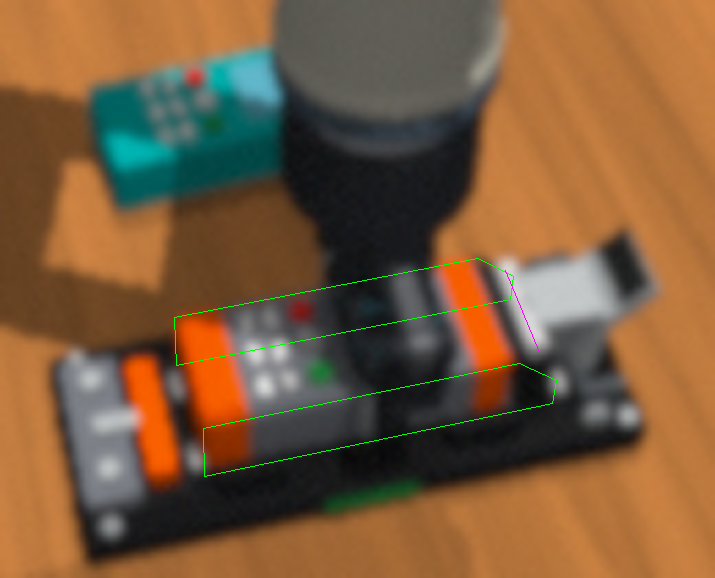

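servo_tool --rows '[[50, [0.7, 0, 0], [0, 0, 0]], [50, [0.7, 0, 0], [0, 0, 0]], [50, [0.7, 0, 0], [0, 0, 0]], [50, [0.7, 0, 0], [0, 0, 0]], [50, [0.7, 0, 0], [0, 0, 0]], [50, [0.7, 0, 0], [0, 0, 0]], [50, [0, 0, 0], [0, 0, 0]], [50, [0, 0, 0], [0, 0, 0]]]'

```text
clock: 19.15
eef_pos: [531.7, -191.8, 28.6]
tcp_rot: [3.141, 0.004, 3.111]
contact_force: [-5.1, 0.2, -10.5]
opening: 0.648
```

servo_tool --rows '[[50, [0.5, 0, 0], [0, 0, 0]], [50, [0.5, 0, 0], [0, 0, 0]], [50, [0, 0, 0], [0, 0, 0]], [50, [0, 0, 0], [0, 0, 0]]]'

```text
clock: 19.65
eef_pos: [531.0, -191.9, 28.9]
tcp_rot: [-3.142, 0.005, 3.111]
contact_force: [-5.7, -0.3, -9.8]
opening: 0.646
```

servo_tool --rows '[[50, [0.5, 0, 0], [0, 0, 0]], [50, [0.5, 0, 0], [0, 0, 0]], [50, [0, 0, 0], [0, 0, 0]], [50, [0, 0, 0], [0, 0, 0]]]'

```text
clock: 20.15
eef_pos: [530.2, -191.9, 28.9]
tcp_rot: [-3.141, 0.005, 3.111]
contact_force: [-5.2, 0.3, -10.1]
opening: 0.642
```

servo_tool --rows '[[50, [0, 0, 0.4], [0, 0.2, 0]], [50, [0, 0, 0.4], [0, 0.1, 0]], [50, [0, 0, 0], [0, 0, 0]], [50, [0, 0, 0], [0, 0, 0]]]'

```text
clock: 20.65
eef_pos: [530.1, -191.9, 28.2]
tcp_rot: [-3.141, -0.0, 3.111]
contact_force: [-6.6, -0.7, -7.6]
opening: 0.648
```

servo_tool --rows '[[50, [0, 0, 0.5], [0, 0, 0]], [50, [0, 0, 0], [0, 0, 0]], [50, [0, 0, 0], [0, 0, 0]]]'

```text
clock: 21.02
eef_pos: [530.2, -191.9, 28.1]
tcp_rot: [-3.141, 0.0, 3.111]
contact_force: [-7.4, 0.6, -2.1]
opening: 0.649
```

servo_tool --rows '[[50, [0, 0, 0.4], [0, 0, 0]], [50, [0.5, 0, 0], [0, 0, 0]], [50, [0.5, 0, 0.1], [0, 0, 0]], [50, [0.5, 0, 0], [0, 0, 0]], [50, [0.5, 0, 0.1], [0, 0, 0]], [50, [0, 0, 0], [0, 0, 0]], [50, [0, 0, 0], [0, 0, 0]]]'

```text
clock: 21.9
eef_pos: [529.9, -192.2, 28.1]
tcp_rot: [-3.141, 0.003, 3.111]
contact_force: [-1.0, 2.5, 6.0]
opening: 0.646
```

servo_tool --rows '[[50, [0.5, 0, 0], [0, 0, 0]], [50, [0.5, 0, 0], [0, 0, 0]], [50, [0, 0, 0], [0, 0, 0]], [50, [0, 0, 0], [0, 0, 0]]]'

```text
clock: 22.4
eef_pos: [529.1, -192.4, 28.1]
tcp_rot: [-3.14, 0.004, 3.111]
contact_force: [-0.7, 0.5, 6.3]
opening: 0.648
```

servo_tool --rows '[[50, [0.5, 0, -0.3], [0, 0, 0]], [50, [0.5, 0, 0], [0, 0, 0]], [50, [0, 0, 0], [0, 0, 0]], [50, [0, 0, 0], [0, 0, 0]]]'

```text
clock: 22.9
eef_pos: [527.6, -192.4, 28.1]
tcp_rot: [-3.14, 0.003, 3.111]
contact_force: [-0.3, 0.1, 6.5]
opening: 0.647
```

servo_tool --rows '[[50, [0.5, 0, 0], [0, 0, 0]], [50, [0.5, 0, 0], [0, 0, 0]], [50, [0, 0, 0], [0, 0, 0]], [50, [0, 0, 0], [0, 0, 0]]]'

```text
clock: 23.4
eef_pos: [526.6, -192.3, 28.1]
tcp_rot: [-3.14, 0.003, 3.111]
contact_force: [-0.2, 0.5, 5.9]
opening: 0.645
```

servo_tool --rows '[[50, [0.4, 0, 0], [0, 0, 0]], [50, [0.4, 0, 0], [0, 0, 0]], [50, [0, 0, 0], [0, 0, 0]], [50, [0, 0, 0], [0, 0, 0]]]'

```text
clock: 23.9
eef_pos: [525.9, -192.3, 28.1]
tcp_rot: [-3.14, 0.003, 3.111]
contact_force: [0.1, -0.5, 5.6]
opening: 0.646
```

servo_tool --rows '[[50, [0.4, 0, 0], [0, 0, 0]], [50, [0.4, 0, 0], [0, 0, 0]], [50, [0, 0, 0], [0, 0, 0]], [50, [0, 0, 0], [0, 0, 0]]]'

```text
clock: 24.4
eef_pos: [525.1, -192.3, 28.1]
tcp_rot: [-3.14, 0.003, 3.111]
contact_force: [0.4, 0.9, 5.9]
opening: 0.644
```

servo_tool --rows '[[50, [0.4, 0, 0], [0, 0, 0]], [50, [0.3, 0, 0], [0, 0, 0]], [50, [0, 0, 0], [0, 0, 0]], [50, [0, 0, 0], [0, 0, 0]]]'

```text
clock: 24.9
eef_pos: [524.4, -192.3, 28.1]
tcp_rot: [-3.14, 0.003, 3.111]
contact_force: [-0.4, 0.1, 6.5]
opening: 0.643
```

servo_tool --rows '[[50, [0.3, 0, 0], [0, 0, 0]], [50, [0.3, 0, 0], [0, 0, 0]], [50, [0, 0, 0], [0, 0, 0]], [50, [0, 0, 0], [0, 0, 0]]]'

```text
clock: 25.4
eef_pos: [523.9, -192.3, 28.1]
tcp_rot: [-3.14, 0.003, 3.111]
contact_force: [0.7, -0.7, 5.3]
opening: 0.645
```

servo_tool --rows '[[50, [0.3, 0, 0], [0, 0, 0]], [50, [0.2, 0, 0], [0, 0, 0]], [50, [0, 0, 0], [0, 0, 0]], [50, [0, 0, 0], [0, 0, 0]]]'

```text
clock: 25.9
eef_pos: [523.4, -192.3, 28.1]
tcp_rot: [-3.14, 0.003, 3.111]
contact_force: [-0.4, 0.7, 5.4]
opening: 0.648
```

servo_tool --rows '[[50, [0.3, 0, 0], [0, 0, 0]], [50, [0.2, 0, 0], [0, 0, 0]], [50, [0, 0, 0], [0, 0, 0]], [50, [0, 0, 0], [0, 0, 0]]]'

```text
clock: 26.4
eef_pos: [523.1, -192.3, 28.1]
tcp_rot: [-3.14, 0.004, 3.111]
contact_force: [2.0, 1.3, 4.8]
opening: 0.645
```

Run:
```python
from h import *
s=sense(); p=s["eef_pos"]; hx=p[0]-C0[0]+75; print(p,s["contact_force"],hx,theta(hx,22,0))
overlay("pics/g6.png",hx,22,0,theta(hx,22,0))
```

```text
[ 523.13044263 -192.2621347    28.10819896] [2.00666048 1.32851519 4.76555861] 67.63044262641245 0.05
```

View pics/g6.png

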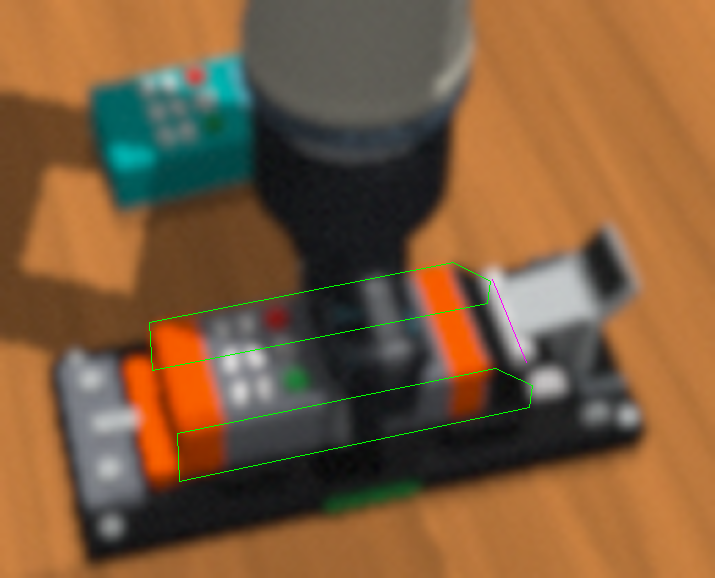

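The side view shows the foot up against the orange block (crop ~(165,480)), with the nose bar on the bevel at (525,355). Fx has just begun to rise, so I'll confirm with two small steps.

servo_tool --rows '[[50, [0.3, 0, 0], [0, 0, 0]], [50, [0, 0, 0], [0, 0, 0]], [50, [0, 0, 0], [0, 0, 0]]]'

```text
clock: 26.82
eef_pos: [523.1, -192.3, 28.1]
tcp_rot: [-3.14, 0.004, 3.111]
contact_force: [4.9, 0.3, 5.5]
opening: 0.649
```

servo_tool --rows '[[50, [0.3, 0, 0], [0, 0, 0]], [50, [0, 0, 0], [0, 0, 0]], [50, [0, 0, 0], [0, 0, 0]]]'

```text
clock: 27.2
eef_pos: [523.1, -192.3, 28.2]
tcp_rot: [-3.14, 0.005, 3.111]
contact_force: [6.2, -0.4, 4.6]
opening: 0.644
```

Contact is felt: Fx rose from about 0 to 6 N with no further travel at x=523.1. I'll unload the stored force slightly, then let go and rise.

servo_tool --rows '[[50, [-0.3, 0, -0.3], [0, 0, 0]], [50, [0, 0, 0], [0, 0, 0]], [50, [0, 0, 0], [0, 0, 0]]]' --force 20

```text
clock: 27.58
eef_pos: [523.1, -192.3, 28.2]
tcp_rot: [-3.14, 0.004, 3.111]
contact_force: [5.4, -1.4, 2.1]
opening: 0.647
```

servo_tool --rows '[[60, [0, 0, 0], [0, 0, 0]], [66, [0, 0, 0], [0, 0, 0]], [75, [0, 0, 0], [0, 0, 0]], [80, [0, 0, 0], [0, 0, 0]], [80, [0, 0, 0], [0, 0, 0]], [80, [0, 0, 0], [0, 0, 0]]]'

```text
clock: 28.32
eef_pos: [521.0, -191.6, 27.6]
tcp_rot: [-3.141, 0.0, 3.111]
contact_force: [0.1, 0.5, -0.5]
opening: 0.939
```

Released, and the tool is free of load. Rising straight up and away from the view.

servo_tool --rows '[[80, [0, 0, -5], [0, 0, 0]], [80, [0, 0, -15], [0, 0, 0]], [80, [0, 0, -30], [0, 0, 0]], [80, [0, 0, -40], [0, 0, 0]], [80, [0, 0, -40], [0, 0, 0]], [80, [0, 0, -20], [0, 0, 0]], [80, [0, 0, 0], [0, 0, 0]]]'

```text
clock: 29.2
eef_pos: [522.2, -192.0, 180.1]
tcp_rot: [-3.14, 0.004, 3.111]
contact_force: [-0.3, -0.6, -0.7]
opening: 0.938
```

servo_tool --rows '[[80, [0, 25, 0], [0, 0, 0]], [80, [0, 50, 0], [0, 0, 0]], [80, [0, 50, 0], [0, 0, 0]], [80, [0, 50, 0], [0, 0, 0]], [80, [0, 50, 0], [0, 0, 0]], [80, [0, 50, 0], [0, 0, 0]], [80, [0, 25, 0], [0, 0, 0]], [80, [0, 0, 0], [0, 0, 0]]]'

```text
clock: 30.2
eef_pos: [529.6, 109.6, 176.6]
tcp_rot: [-3.141, -0.001, 3.113]
contact_force: [0.1, -0.8, -0.6]
opening: 0.936
```

Run:
```python
from h import *
s=sense(); print(s["clock"],s["eef_pos"])
a=grab_frame("top"); m=near("top","tester",(336,215),25)
if m is not None: print("top fit",fit(TP,{"top":hull(m)},(523,-192,-.03),22))
b=grab_frame("side"); m=near("side","tester",(250,255),30)
if m is not None: print("side fit",fit(TP,{"side":hull(m)},(523,-192,-.03),22))
c=cv2.resize(a[150:275,295:375],None,fx=4,fy=4,interpolation=2); d=cv2.resize(b[190:315,195:310],None,fx=4,fy=4,interpolation=2)
cv2.imwrite("pics/z.png",np.hstack([c,d]))
```

```text
30.2 [529.56945445 109.62845311 176.62982129]
top fit (array([ 5.22735243e+02, -1.92657118e+02, -5.29340278e-02]), np.float64(0.9046965472871542))
side fit (array([ 5.23165902e+02, -1.91186275e+02, -2.18282006e-02]), np.float64(0.9556707539959459))
```

View pics/z.png

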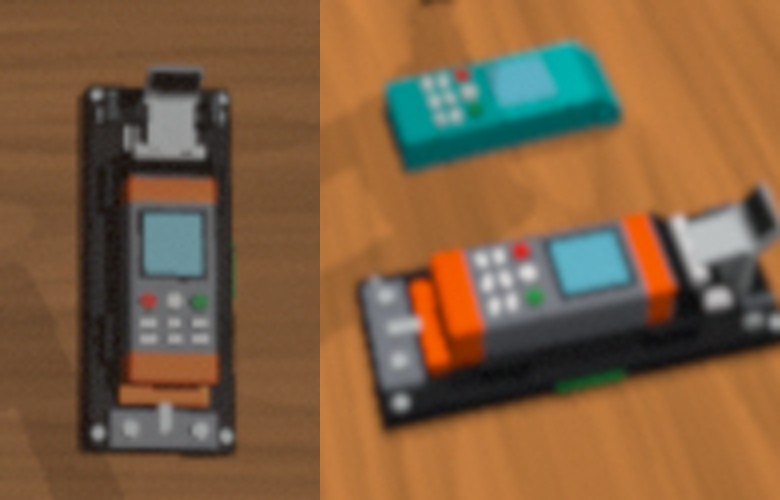

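The tester lies flat between the cheeks, its foot against the orange block (top crop ~(168,385)) and the nose on its bevel. Both cameras put its origin at x≈523 mm, where contact was felt, so nothing shifted on release.

```bash
python3 -c "
from rig import *
print(sign_off())"
```

```text
the job is handed in; nothing more can be done
None
```

The grey/orange tester is on its cradle, foot against the orange contacts and held by the sprung arm. I handed the job in at about 30 s.

- **Insertion:** I gripped it at mid-length with 50 N and dipped its head 8°. I felt the runners, then pushed the arm back to an estimated 0.30 rad (worked out from the tester's position, not measured).
- **Seating:** I lowered the foot in front of the block and eased the tester back at 6 mm/s or slower. Contact showed as Fx rising from about 0 to 6 N with no further travel at x = 523.1. I then let go and moved away.
- **Last checks:** The final pictures show it flat between the cheeks, foot on the block and nose on the bevel. The two camera fits put its origin at x = 522.7 and 523.2, where contact was felt.
- **Disagreements:**
  - The two fits differ slightly in yaw (-0.053 and -0.022) and by 1.5 mm in y. The top fit was the poorer match.
  - The block face was about 1.5–2 mm further back than I had estimated from the pictures.
- **Worth knowing:**
  - Early in easing back, the tool rose about 0.8 mm and took up to 10 N of downward load. I pressed the tester flat again before going on.
  - I did not re-measure the other things on the bench. The robot's path stayed clear of them.

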